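# Vent a gas sampling canister at its bleed valve

### The arm

A 7-joint arm with a two-finger parallel gripper is mounted at the origin on a cart in front of the work surface, level with it; the furniture and walls round the work are solid. World frame = base frame: x ahead of the robot, y to its left, z up, the work surface at z = 0. Lengths are in m, angles in rad, forces in N, time in s.
With the tool pointing down it reaches from about 0.425 to 0.875 m from the base axis. Payload 4.7 kg.
Tool frame: the origin (TCP) lies midway between the tips of the shut fingers; the grasp point (between the pads) lies ctrl.grasp_offset behind it (ctrl.grasp_offset is the distance from the TCP to the grasp point, in m); z points along the fingers, y is the line along which they close (so a half turn about z gives the same grasp; the last joint's range is limited). The gripper opens to 87 mm and grips with 3 to 60 N. Pads are 19 mm wide; open, the fingers measure 117 mm over their backs; the gripper's body (75 mm by 190 mm) begins 51 mm behind the grasp point.
Start: joints at [-1.215, 0.321, -0.07, 1.45, 0.023, 1.371, -0.057], TCP at [0.218, 0.612, 0.223] pointing down, gripper open.
Joint ranges: [-2.86, 2.86], [-0.3, 2.09], [-1.38, 1.24], [0.06, 2.45], [-1.56, 4.7], [0.09, 2.05], [-2.69, 2.69]. Speed limits (rad/s): [2.57, 2.57, 3.14, 3.14, 3.14, 3.14, 3.14].

### API

Orientations are given as a rotation vector (axis times angle).
In Python, from bench import ctrl gives the robot as it stands. The module is installed in compiled form; this text tells all that it offers.
- The arm moves only by the tool jog_arm, never from a script. Its argument "moves" is one flat list of numbers, 7 for each row, row after row: the shift along the tool's x, y, z in units of 30 cm (1.0 is 30 cm), then the turn, a rotation vector about the tool's x, y, z in units of 60 degrees (1.0 is 60 degrees), then the gripper's target within -1 to 1 (fully open at 1, half-way at 0, shut at -1). In form: [x, y, z, wx, wy, wz, fingers, x, y, z, wx, wy, wz, fingers, ...]. A call has exactly 8 rows; each row is the pose to reach, as a shift and turn from the pose commanded when the call began, along the tool's axes at that moment; what a row does not reach only later rows make up. A row lasts 1/8 s, in which the tool goes at most 62.5 mm and 10.7 degrees, less where a joint would pass 70% of its speed; a pose out of reach is approached as far as the arm can. A call with a number of a shift or a turn outside -1 to 1 is refused whole. A call with a gripper value outside its range is refused whole. The fingers move at their own pace and stop on an object; "newtons" is the grip in N (left out, the last holds). Time passes only in rows, so rows that repeat a pose let the fingers close, or fill a call up. It gives the time, the measured TCP pose, the force, the opening and the grip force at its end, in the units of the state.
- ctrl.get_state(): the state, without advancing time (a new reading comes with each control period).
- ctrl.get_image(name): name is "side" or "top"; returns a dict with "pixels" (400x640x3 uint8, red, green, blue), "fx", "fy", "cx", "cy" (pixels), "xyz" and "rotation" of the camera in the world. Camera axes: x right, y up, looking along -z (the intrinsics and any distortion apply to the point x, -y, -z); pixel columns grow to the right and rows downward; lengths in m; the calibration is good to about 2 mm. A picture is of the moment at which its call begins. There is no depth.
- ctrl.close_job(): hands the job in; it is judged then, once.
The state is a dict: "time": time; "joint_positions": joint angles; "qd": joint speeds; "joint_torque": joint torques, N m; "position": TCP position; "tool_rot": TCP orientation; "ft_force": force on the tool from outside, world axes, zero at the start; "torque": the same for the moment, N m; "grip_width": opening from 0.0 (shut) to 1.0 (fully open); "grip_force": force on a finger pad.
Only numpy, scipy, OpenCV 4.12 (cv2) and the standard library are available. Lean on these libraries where they do the work, as an engineer would, in place of code of your own. Each camera call takes 0.05 s, during which the arm holds its last target. There are 200 camera calls.

### The job

Vent the canister with the red band: unscrew the knurled lock nut of its leaning bleed valve all the way up to its stop, then press the freed valve tip fully in, hold it in for one second and let it spring back. Leave the nut unscrewed; do not loosen or press the valve of the blue-banded canister, and do not shift the bottles and the vial.

Things in the scene. Friction and masses are not known exactly. Their poses are not given: they have to be found in the camera images.
- red_canister: Steel gas sampling canister with a red band and shoulder, 94 mm wide, 122 mm high, fixed on a 136 x 116 x 10 mm plate. This is the one to vent. Origin: centre of the plate's underside; z up, -x its front (dial gauge, decoration, out to 66 mm). On top a brass bleed valve leans 30 deg to the front: its axis starts at (0, 0, 125) mm along (-0.5, 0, 0.866) here. Along it: seat at 50 mm, stem tip at 96.
- red_canister_grip (a point): Centre of the red canister's knurled brass lock nut, 36 mm across, 22 mm high (61 mm up the valve axis when tight). z points up along the leaning valve axis; the frame turns and rises with the nut. Below the nut: 5 mm of seat 26 mm wide, 31 mm of neck 20 mm wide, then a 34 mm boss. Above it only the stem, whose head is 18 mm wide.
- red_canister_tip (a point): Centre of the top face (16 mm wide) of the red canister's steel valve stem, which passes through the nut; its head is 18 mm across and 16.5 mm long. z points up along the leaning valve axis; the tip is pressed along -z. The frame moves with the stem.
- red_canister_nut (a joint): Angle of the red canister's lock nut on the stem, rad: 0 = screwed down tight, 5.0 = fully unscrewed (hard stop under the stem's head). Grows counter-clockwise seen from above the nut (positive about the valve axis); climbs the stem 7.5 mm a turn, 6 mm in all. About 0.12 N m of friction: it stays where it is left.
- red_canister_stem (a joint): How far the red canister's stem is pressed in, m: 0 = up (shut), 0.006 = fully in (hard stop). A spring returns it: about 4 N at first, 10 N fully in. The nut rides on the stem and meets the seat, so the stem goes in only as far as the nut has been raised; pushing down on the nut also pushes the stem.
- blue_canister: Steel gas sampling canister with a blue band and shoulder, 94 mm wide, 122 mm high, fixed on a 136 x 116 x 10 mm plate. The same kind as the red one; it must stay shut. Origin: centre of the plate's underside; z up, -x its front (dial gauge, decoration, out to 66 mm). On top a brass bleed valve leans 30 deg to the front: its axis starts at (0, 0, 125) mm along (-0.5, 0, 0.866) here. Along it: seat at 50 mm, stem tip at 96.
- blue_canister_grip (a point): Centre of the blue canister's knurled brass lock nut, 36 mm across, 22 mm high (61 mm up the valve axis when tight). z points up along the leaning valve axis; the frame turns and rises with the nut. Below the nut: 5 mm of seat 26 mm wide, 31 mm of neck 20 mm wide, then a 34 mm boss. Above it only the stem, whose head is 18 mm wide.
- blue_canister_tip (a point): Centre of the top face (16 mm wide) of the blue canister's steel valve stem, which passes through the nut; its head is 18 mm across and 16.5 mm long. z points up along the leaning valve axis; the tip is pressed along -z. The frame moves with the stem.
- blue_canister_nut (a joint): Angle of the blue canister's lock nut on the stem, rad: 0 = screwed down tight, 5.0 = fully unscrewed (hard stop under the stem's head). Grows counter-clockwise seen from above the nut (positive about the valve axis); climbs the stem 7.5 mm a turn, 6 mm in all. About 0.12 N m of friction: it stays where it is left.
- blue_canister_stem (a joint): How far the blue canister's stem is pressed in, m: 0 = up (shut), 0.006 = fully in (hard stop). A spring returns it: about 4 N at first, 10 N fully in. The nut rides on the stem and meets the seat, so the stem goes in only as far as the nut has been raised; pushing down on the nut also pushes the stem.
- amber_bottle: Amber solvent bottle with a white cap, 85 mm across, 206 mm high, standing loose on the bench; a bystander. Origin at the centre of its underside, z up.
- reagent_bottle: Dark amber reagent bottle with a black cap, 63 mm across, 164 mm high, standing loose on the bench; a bystander. Origin at the centre of its underside, z up.
- sample_bottle_1: Small white sample bottle, 39 mm across, 75 mm high, standing loose on the bench; a bystander. Origin at the centre of its underside, z up.
- sample_bottle_2: White sample bottle, 54 mm across, 98 mm high, standing loose on the bench; a bystander. Origin at the centre of its underside, z up.
- sample_bottle_3: White sample bottle, 54 mm across, 98 mm high, standing loose on the bench; a bystander. Origin at the centre of its underside, z up.
- vial_4: Clear vial with a blue cap, 33 mm across, 62 mm high, standing loose on the bench; a bystander. Origin at the centre of its underside, z up.

How it is judged:
By the outcome, as a careful person would: the job done as asked, in the order asked, and still so for the second after the job is handed in, with the robot touching nothing.
It also fails if it takes over 69 s, if anything falls off the work surface, if the arm or the gripper's body presses on something with over 40 N, if the wrist force passes 120 N, or if a joint passes its speed limit or range.

## Working session

There is one attempt and no reset: what is moved stays moved. The work goes in short steps, Python scripts to look and compute and a tool call to move; the robot and the scene stay as the last step left them, time stands still between calls to the robot, and variables do not carry over. Pictures are saved under pics/ and viewed, at most 10 in all, crops included, and the job is handed in when it is done.

Besides the shell and the picture viewer there is one more tool, called after ">>>" by a JSON object that holds its "fn" and its "kwargs". jog_arm: Moves the arm, as the interface text tells. Its arguments: {"type":"object","properties":{"moves":{"type":"array"},"newtons":{"type":"number"}},"required":["moves"]}

```bash
mkdir -p pics; python3 - <<'E'
from bench import ctrl
import cv2
print(ctrl.get_state(), ctrl.grasp_offset)
for n in("side","top"):
    im=ctrl.get_image(n); cv2.imwrite(f"pics/{n}0.png",im["pixels"][:,:,::-1])
    print(n,{k:v for k,v in im.items() if k!="pixels"})
E
```

```text
{'time': 0.0, 'joint_positions': array([-1.21492426,  0.32183045, -0.0700963 ,  1.45167522,  0.02258014,
        1.37080544, -0.05691374]), 'qd': array([ 0.00022325, -0.00015919, -0.00014336, -0.00040554,  0.0011207 ,
        0.0006818 , -0.00025586]), 'joint_torque': array([-2.96772059e-04, -4.91269076e+01, -4.03943919e-01, -3.12532103e+01,
       -6.37527765e-02,  4.36415698e-02,  1.59732731e-04]), 'position': array([0.21769872, 0.61186687, 0.22145665]), 'tool_rot': array([-5.34164977e-01, -3.09558892e+00,  3.00744060e-03]), 'ft_force': array([-0.82628103,  0.30666802,  0.71720298]), 'torque': array([-0.03906802, -0.06426283, -0.00300582]), 'grip_force': 0.0, 'grip_width': 0.9997021413721074} 0.0187
side {'fx': 499.99148678256756, 'fy': 499.99148678256756, 'cx': 325.1820792912065, 'cy': 202.81423631482508, 'xyz': array([-0.22950549, -1.15348793,  0.98863356]), 'rotation': array([ 0.97849425, -0.30140521, -0.53829296])}
top {'fx': 475.2353780574296, 'fy': 475.2353780574296, 'cx': 326.08409164740743, 'cy': 200.496396438342, 'xyz': array([ 0.44703237, -0.04259977,  1.53412621]), 'rotation': array([ 0.06576458, -0.06506062, -1.58714088])}
```

View pics/side0.png

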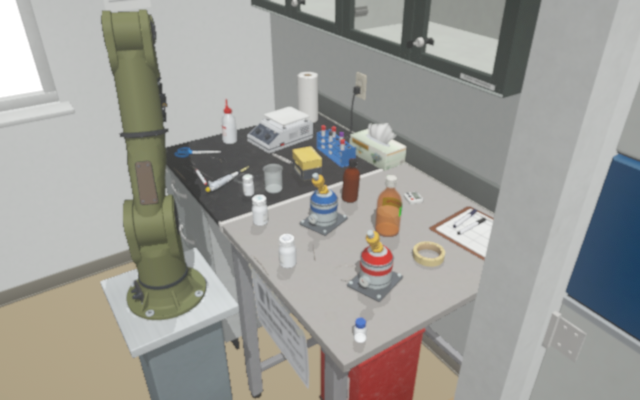

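View pics/top0.png

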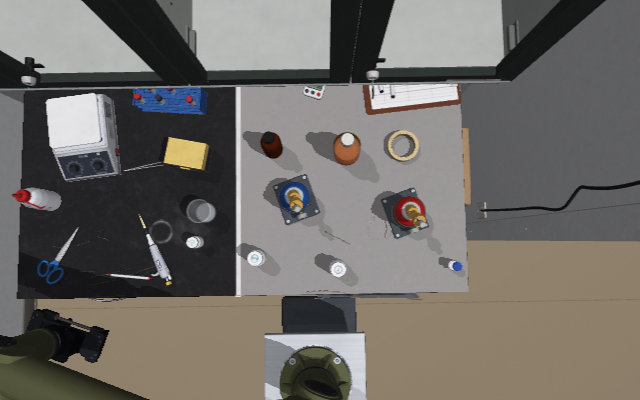

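The side view shows the red canister near (377,265) with its brass valve at (375,240). In the top view it is at (409,212), with the valve leaning right and down towards (418,217). The blue canister is at (295,195) and the vial at (455,266).

```bash
cat > h.py <<'E'
import numpy as np, cv2
from scipy.spatial.transform import Rotation as R
def ray(im,u,v):
    d=np.array([(u-im["cx"])/im["fx"],-(v-im["cy"])/im["fy"],-1.0])
    return im["xyz"],R.from_rotvec(im["rotation"]).apply(d)
def onz(im,u,v,z):
    o,d=ray(im,u,v); return o+d*(z-o[2])/d[2]
def tri(r1,r2):
    (o1,d1),(o2,d2)=r1,r2
    s=np.linalg.lstsq(np.c_[d1,-d2],o2-o1,rcond=None)[0]
    a,b=o1+s[0]*d1,o2+s[1]*d2
    return (a+b)/2,np.linalg.norm(a-b)
def px(im,p):
    q=R.from_rotvec(im["rotation"]).inv().apply(np.array(p)-im["xyz"])
    return im["cx"]-im["fx"]*q[0]/q[2], im["cy"]+im["fy"]*q[1]/q[2]
E
python3 - <<'E'
from bench import ctrl
import cv2,numpy as np
a=ctrl.get_image("side")["pixels"][220:300,340:410,::-1]
b=ctrl.get_image("top")["pixels"][175:245,375:445,::-1]
f=lambda x:cv2.resize(x,(400,400*x.shape[0]//x.shape[1]),interpolation=cv2.INTER_CUBIC)
a,b=f(a),f(b); h=max(len(a),len(b))
p=lambda x:np.vstack([x,np.zeros((h-len(x),400,3),np.uint8)])
cv2.imwrite("pics/crop1.png",np.hstack([p(a),p(b)]))
E
```

```text
(no output)
```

View pics/crop1.png

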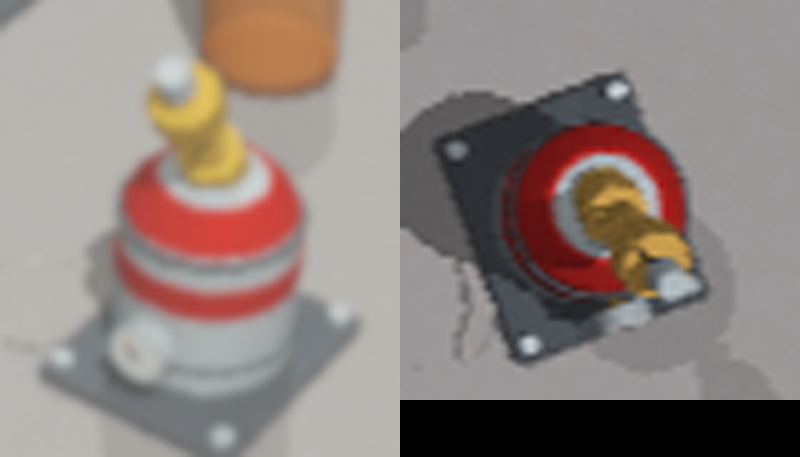

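The crops show the red canister's stem tip at about (370,232) in the side view and (423.5,224) in the top view. The plate corners in the top crop are at (215,72), (40,140), (115,362) and (305,292).

```bash
python3 - <<'E'
from bench import ctrl
from h import *
S=ctrl.get_image("side");T=ctrl.get_image("top")
k=70/400
c=np.array([onz(T,375+u*k,175+v*k,.01) for u,v in[(217,72),(36,140),(115,362),(307,292)]])
print(c.round(4)); 
for i in range(4): print(np.linalg.norm(c[i]-c[(i+1)%4]).round(4), np.degrees(np.arctan2(*(c[(i+1)%4]-c[i])[1::-1])).round(1))
cen=c.mean(0);print("cen",cen)
# red shoulder/body and boss ring check
tip,e=tri(ray(S,340+172*k,220+72*k),ray(T,375+277*k,175+281*k)); print("tip tri",tip,e)
# bolts side
for yaw in[None]:
    ax=(c[3]+c[2]-c[0]-c[1])/2; y=np.arctan2(ax[1],ax[0]); print("front yaw deg",np.degrees(y))
    ax=(c[1]+c[2]-c[0]-c[3])/2; y2=np.arctan2(ax[1],ax[0])-0; print("left edge dir",np.degrees(y2))
f=np.array([np.cos(y),np.sin(y),0])
o=cen*[1,1,0]
tipm=o+[0,0,.125]+.096*(.5*f+[0,0,.866]); print("tip model",tipm,px(S,tipm),px(T,tipm))
for n,p in(("base of axis",o+[0,0,.125]),("c",cen),("bolts",0*cen)):print(n,px(S,p),px(T,p))
for i in c: print("corner side",px(S,i))
hsv=cv2.cvtColor(T["pixels"],cv2.COLOR_RGB2HSV)
for n,lo,hi in(("blue",(100,120,30),(125,255,255)),):
    m=cv2.inRange(hsv,lo,hi);m[:150]=0;m[:,:260]=0;m[240:]=0;m[:,330:]=0;v,u=np.nonzero(m);print(n,u.mean(),v.mean(),onz(T,(u.min()+u.max())/2,(v.min()+v.max())/2,.11))
for n,(u,v,z) in dict(amber=(347,141,.2),reag=(273,138,.16),s2=(256,257,.09),s3=(338,268,.09),vial=(455,266,.06)).items(): print(n,onz(T,u,v,z).round(3))
E
```

```text
[[ 0.6108 -0.3239  0.01  ]
 [ 0.5741 -0.2207  0.01  ]
 [ 0.4487 -0.2616  0.01  ]
 [ 0.486  -0.3703  0.01  ]]
0.1095 109.6
0.1318 -162.0
0.1149 -71.1
0.1332 20.4
cen [ 0.52990515 -0.29413207  0.01      ]
tip tri [ 0.48554323 -0.31292806  0.20611578] 0.002532697715352279
front yaw deg -160.7813993996455
left edge dir 109.24260657539811
tip model [ 0.48458021 -0.30993239  0.208136  ] (np.float64(369.6351031889343), np.float64(231.51506429325227)) (np.float64(422.3038841840585), np.float64(224.8922294336279))
base of axis (np.float64(377.26653271248216), np.float64(247.5676317903819)) (np.float64(410.8474562495561), np.float64(210.60214424418027))
c (np.float64(374.99257293498715), np.float64(278.5489219887983)) (np.float64(404.5226927989367), np.float64(212.81564684794063))
bolts (np.float64(167.26348597847567), np.float64(292.43132479904483)) (np.float64(315.5474731348636), np.float64(383.1962212665402))
corner side (np.float64(402.3185458453484), np.float64(274.1283424054306))
corner side (np.float64(371.3065581730723), np.float64(260.39868837416105))
corner side (np.float64(346.38642112559995), np.float64(282.5788338649921))
corner side (np.float64(379.7550796093817), np.float64(299.0997677197153))
blue 293.88922155688624 194.311377245509 [0.5793596  0.05183585 0.11      ]
amber [ 0.727 -0.105  0.2  ]
reag [0.748 0.11  0.16 ]
s2 [0.4   0.172 0.09 ]
s3 [ 0.363 -0.075  0.09 ]
vial [ 0.361 -0.436  0.06 ]
```

```bash
cat >> h.py <<'E'
TIP=np.array([.485,-.3112,.2070]); F=np.radians(-160.8)
A=np.array([.5*np.cos(F),.5*np.sin(F),.866]); A/=np.linalg.norm(A)
def down(az):
    y=np.array([np.cos(az),np.sin(az),0]);z=np.array([0,0,-1.]);return R.from_matrix(np.c_[np.cross(y,z),y,z])
def lean(az): return R.align_vectors([-A],[[0,0,-1.]])[0]*down(az)
def rel(p,r,p0,r0):
    return np.r_[r0.inv().apply(np.array(p)-p0)/.3,(r0.inv()*r).as_rotvec()/np.radians(60)].round(4)
E
python3 - <<'E'
from bench import ctrl
from h import *
s=ctrl.get_state();p=s["position"];r=R.from_rotvec(s["tool_rot"])
print(r.as_matrix().round(3))
pre=TIP+.06*A
for q,o in(([.42,.5,.42],down(np.radians(45))),([.55,.25,.42],down(np.radians(15))),([.55,0,.42],down(0)),([.45,-.25,.40],down(np.radians(-20))),(pre,lean(np.radians(-37)))):
    print(q,rel(q,o,p,r)); p,r=np.array(q),o
E
```

```text
[[-0.942  0.335 -0.   ]
 [ 0.335  0.942 -0.001]
 [-0.    -0.001 -1.   ]]
[0.42, 0.5, 0.42] [-7.603e-01 -1.270e-01 -6.592e-01 -5.000e-04  2.000e-04  4.236e-01]
[0.55, 0.25, 0.42] [-0.8957 -0.2828  0.      0.      0.      0.5   ]
[0.55, 0, 0.42] [-0.8049 -0.2157  0.      0.      0.      0.25  ]
[0.45, -0.25, 0.4] [-0.8333 -0.3333  0.0667  0.      0.      0.3333]
[ 0.45666809 -0.32106622  0.25896114] [-0.215   0.1019  0.4701 -0.3377  0.3712  0.2768]
```

>>> {"fn": "jog_arm", "kwargs": {"moves": [-0.2,-0.03,-0.66,0,0,0.1,0.4,-0.76,-0.127,-0.66,0,0,0.42,0.4,-0.76,-0.127,-0.66,0,0,0.42,0.4,-0.76,-0.127,-0.66,0,0,0.42,0.4,-0.76,-0.127,-0.66,0,0,0.42,0.4,-0.76,-0.127,-0.66,0,0,0.42,0.4,-0.76,-0.127,-0.66,0,0,0.42,0.4,-0.76,-0.127,-0.66,0,0,0.42,0.4]}}

```text
time: 1.3
position: [0.4181, 0.5011, 0.4193]
tool_rot: [-1.192, -2.905, 0.003]
ft_force: [-0.4, 0.3, -0.2]
grip_width: 0.694
grip_force: 0.0
```

>>> {"fn": "jog_arm", "kwargs": {"moves": [-0.9,-0.28,0,0,0,0.5,0.4,-0.9,-0.28,0,0,0,0.5,0.4,-0.9,-0.28,0,0,0,0.5,0.4,-0.9,-0.28,0,0,0,0.5,0.4,-0.9,-0.28,0,0,0,0.5,0.4,-0.9,-0.28,0,0,0,0.5,0.4,-0.9,-0.28,0,0,0,0.5,0.4,-0.9,-0.28,0,0,0,0.5,0.4]}}

```text
time: 2.3
position: [0.5512, 0.2527, 0.4201]
tool_rot: [-1.902, -2.499, 0.0]
ft_force: [-0.6, 0.3, -0.6]
grip_width: 0.701
grip_force: 0.0
```

>>> {"fn": "jog_arm", "kwargs": {"moves": [-0.8,-0.22,0,0,0,0.25,0.4,-0.8,-0.22,0,0,0,0.25,0.4,-0.8,-0.22,0,0,0,0.25,0.4,-0.8,-0.22,0,0,0,0.25,0.4,-0.8,-0.22,0,0,0,0.25,0.4,-0.8,-0.22,0,0,0,0.25,0.4,-0.8,-0.22,0,0,0,0.25,0.4,-0.8,-0.22,0,0,0,0.25,0.4]}}

```text
time: 3.3
position: [0.5518, 0.0032, 0.4203]
tool_rot: [-2.214, -2.229, 0.001]
ft_force: [-0.8, 0.4, 0.5]
grip_width: 0.701
grip_force: 0.0
```

>>> {"fn": "jog_arm", "kwargs": {"moves": [-0.83,-0.33,0.06,0,0,0.33,0.4,-0.83,-0.33,0.06,0,0,0.33,0.4,-0.83,-0.33,0.06,0,0,0.33,0.4,-0.83,-0.33,0.06,0,0,0.33,0.4,-0.83,-0.33,0.06,0,0,0.33,0.4,-0.83,-0.33,0.06,0,0,0.33,0.4,-0.83,-0.33,0.06,0,0,0.33,0.4,-0.83,-0.33,0.06,0,0,0.33,0.4]}}

```text
time: 4.3
position: [0.4547, -0.2461, 0.4024]
tool_rot: [-2.563, -1.816, 0.0]
ft_force: [-1.0, -0.5, -0.6]
grip_width: 0.699
grip_force: 0.0
```

```bash
python3 - <<'E'
from bench import ctrl
from h import *
s=ctrl.get_state();p=s["position"];r=R.from_rotvec(s["tool_rot"])
print(s["time"],p,s["joint_positions"].round(3),s["ft_force"].round(2))
for d in (.1,.06): print(rel(TIP+d*A,lean(np.radians(-37)),p,r))
E
```

```text
4.3 [ 0.45470256 -0.24614897  0.40240832] [-0.283 -0.012  0.728  1.474  0.008  1.676  0.107] [-0.98 -0.47 -0.65]
[-0.275   0.0371  0.3627 -0.3401  0.3695  0.2868]
[-0.2334  0.0892  0.4781 -0.3401  0.3695  0.2868]
```

>>> {"fn": "jog_arm", "kwargs": {"moves": [-0.275,0.037,0.363,-0.34,0.37,0.287,0.4,-0.275,0.037,0.363,-0.34,0.37,0.287,0.4,-0.275,0.037,0.363,-0.34,0.37,0.287,0.4,-0.275,0.037,0.363,-0.34,0.37,0.287,0.4,-0.275,0.037,0.363,-0.34,0.37,0.287,0.4,-0.275,0.037,0.363,-0.34,0.37,0.287,0.4,-0.275,0.037,0.363,-0.34,0.37,0.287,0.4,-0.275,0.037,0.363,-0.34,0.37,0.287,0.4]}}

```text
time: 5.3
position: [0.4373, -0.329, 0.2939]
tool_rot: [2.661, 1.324, 0.789]
ft_force: [0.4, 0.7, 0.3]
grip_width: 0.703
grip_force: 0.0
```

>>> {"fn": "jog_arm", "kwargs": {"moves": [0,0,0,0,0,1,0.4,0,0,0,0,0,1,0.4,0,0,0,0,0,1,0.4,0,0,0,0,0,1,0.4,0,0,0,0,0,1,0.4,0,0,0,0,0,1,0.4,0,0,0,0,0,1,0.4,0,0,0,0,0,1,0.4]}}

```text
time: 6.3
position: [0.4366, -0.3294, 0.2936]
tool_rot: [-2.851, 0.176, -0.707]
ft_force: [-0.5, 0.9, -0.8]
grip_width: 0.696
grip_force: 0.0
```

```bash
python3 - <<'E'
from bench import ctrl
from h import *
s=ctrl.get_state();p=s["position"];r=R.from_rotvec(s["tool_rot"])
print(s["time"],p,s["joint_positions"].round(3),s["ft_force"].round(2))
print(r.as_matrix()[:,2],-A, p-TIP-.1*A)
E
```

```text
6.3 [ 0.43659739 -0.32940153  0.29364095] [ 0.018 -0.158  0.83   1.87  -0.395  1.198 -0.729] [-0.53  0.9  -0.75]
[ 0.47296117  0.16316638 -0.86584321] [ 0.47219857  0.16443694 -0.86601905] [-1.18275620e-03 -1.75783162e-03  3.90470494e-05]
```

>>> {"fn": "jog_arm", "kwargs": {"moves": [0,0,0,0,0,1,0.4,0,0,0,0,0,1,0.4,0,0,0,0,0,1,0.4,0,0,0,0,0,1,0.4,0,0,0,0,0,1,0.4,0,0,0,0,0,1,0.4,0,0,0,0,0,1,0.4,0,0,0,0,0,1,0.4]}}

```text
time: 7.3
position: [0.4365, -0.3294, 0.2937]
tool_rot: [-2.244, 1.487, -0.439]
ft_force: [1.1, 0.7, -0.8]
grip_width: 0.698
grip_force: 0.0
```

>>> {"fn": "jog_arm", "kwargs": {"moves": [0,0,0,0,0,0.8,0.4,0,0,0,0,0,0.8,0.4,0,0,0,0,0,0.8,0.4,0,0,0,0,0,0.8,0.4,0,0,0,0,0,0.8,0.4,0,0,0,0,0,0.8,0.4,0,0,0,0,0,0.8,0.4,0,0,0,0,0,0.8,0.4]}}

```text
time: 8.3
position: [0.4365, -0.3294, 0.2937]
tool_rot: [-1.409, 2.217, -0.163]
ft_force: [0.4, 0.9, 0.4]
grip_width: 0.705
grip_force: 0.0
```

```bash
python3 - <<'E'
from bench import ctrl
from h import *
s=ctrl.get_state();p=s["position"];r=R.from_rotvec(s["tool_rot"])
print(s["time"],p,s["joint_positions"].round(3),s["ft_force"].round(2))
z=r.as_matrix()[:,2]
print(z, r.inv().apply(TIP-p)/.3, "y",r.as_matrix()[:,1])
S=ctrl.get_image("side");T=ctrl.get_image("top")
print(px(S,p),px(T,p),px(S,TIP),px(T,TIP))
f=lambda x:cv2.resize(x[:,:,::-1],(400,400),interpolation=cv2.INTER_CUBIC)
cv2.imwrite("pics/c2.png",np.hstack([f(S["pixels"][180:270,325:415]),f(T["pixels"][180:270,375:465])]))
E
```

```text
8.3 [ 0.43649643 -0.32940048  0.29365101] [ 0.201 -0.126  0.671  1.866 -0.439  1.21  -2.582] [0.42 0.86 0.39]
[ 0.47322554  0.16326846 -0.8656795 ] [-6.69066423e-03 -2.56996706e-04  3.36455645e-01] y [-0.81423409  0.45617208 -0.35906806]
(np.float64(361.13280677961177), np.float64(213.73016611109497)) (np.float64(437.021107358001), np.float64(242.22433821142056)) (np.float64(370.02881998201485), np.float64(232.0371737048632)) (np.float64(422.6713606342847), np.float64(224.7467343625902))
```

View pics/c2.png

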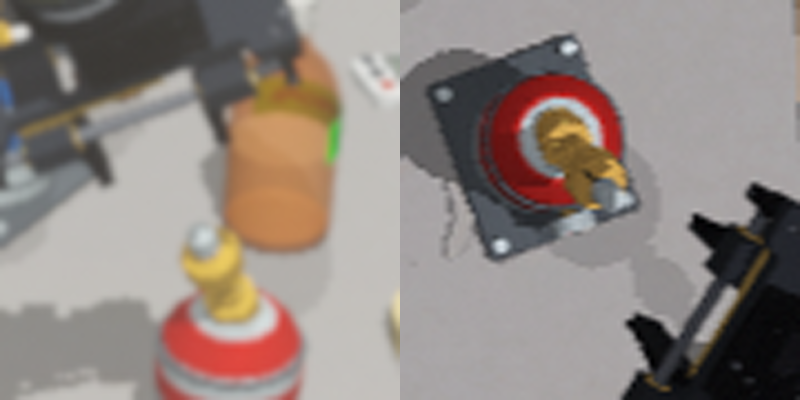

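The top view shows the open fingertips at about (434,242), in line with the valve axis. The stem tip is still at about (423,224), which matches the model.

>>> {"fn": "jog_arm", "kwargs": {"moves": [-0.0067,0,0.07,0,0,0,0.4,-0.0067,0,0.14,0,0,0,0.4,-0.0067,0,0.21,0,0,0,0.4,-0.0067,0,0.28,0,0,0,0.4,-0.0067,0,0.34,0,0,0,0.4,-0.0067,0,0.37,0,0,0,0.4,-0.0067,0,0.37,0,0,0,0.4,-0.0067,0,0.37,0,0,0,0.4]}}

```text
time: 9.4
position: [0.4897, -0.3102, 0.1989]
tool_rot: [-1.407, 2.218, -0.165]
ft_force: [-0.3, -0.3, -0.3]
grip_width: 0.699
grip_force: 0.0
```

```bash
python3 - <<'E'
from bench import ctrl
from h import *
s=ctrl.get_state();p=s["position"];r=R.from_rotvec(s["tool_rot"])
print(r.inv().apply(TIP-p)/.3,s["ft_force"].round(2))
S=ctrl.get_image("side");T=ctrl.get_image("top")
f=lambda x:cv2.resize(x[:,:,::-1],(400,400),interpolation=cv2.INTER_CUBIC)
cv2.imwrite("pics/c3.png",np.hstack([f(S["pixels"][195:265,335:405]),f(T["pixels"][185:255,385:455])]))
E
```

```text
[-0.00125896  0.00171918 -0.03123228] [-0.28 -0.32 -0.32]
```

View pics/c3.png

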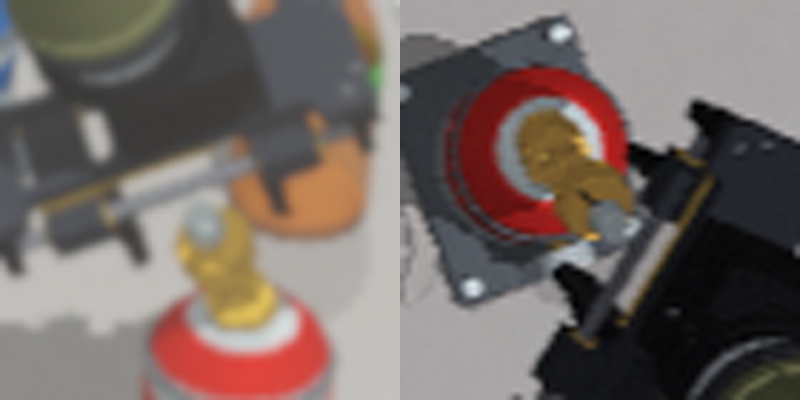

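The side view shows the fingers at (140,265) and (275,210), straddling the stem tip at (205,225). In the top view they are at (637,150) and (565,270) around (607,222). They are centred, so I'll go on.

>>> {"fn": "jog_arm", "kwargs": {"moves": [-0.001,0.001,0.04,0,0,0,0.4,-0.001,0.001,0.08,0,0,0,0.4,-0.001,0.001,0.12,0,0,0,0.4,-0.001,0.001,0.14,0,0,0,0.4,-0.001,0.001,0.14,0,0,0,-0.4,-0.001,0.001,0.14,0,0,0,-0.4,-0.001,0.001,0.14,0,0,0,-0.4,-0.001,0.001,0.14,0,0,0,-0.4], "newtons": 20}}

```text
time: 10.5
position: [0.5086, -0.3021, 0.1618]
tool_rot: [-1.408, 2.218, -0.161]
ft_force: [-3.7, 1.7, 1.2]
grip_width: 0.41
grip_force: 20.0
```

```bash
cat > st.py <<'E'
from bench import ctrl
from h import *
s=ctrl.get_state();p=s["position"];r=R.from_rotvec(s["tool_rot"])
print(s["time"],"tip rel mm",(r.inv().apply(TIP-p)*1e3).round(1),"j",s["joint_positions"].round(2),"f tool",r.inv().apply(s["ft_force"]).round(1),"m tool",r.inv().apply(s["torque"]).round(2),"w",s["grip_width"]*87,s["grip_force"],"tau7",s["joint_torque"][6])
print("axis err",np.degrees(np.arccos(-A@r.as_matrix()[:,2])).round(2))
E
python3 st.py
```

```text
10.5 tip rel mm [  0.1  -1.1 -51.8] j [ 0.15  0.07  0.65  1.99 -0.65  0.96 -2.44] f tool [-0.6  3.4 -2.5] m tool [-1.16  0.35  0.02] w 35.70864295275059 20.00001656357199 tau7 0.024121184251271188
axis err 0.02
```

>>> {"fn": "jog_arm", "kwargs": {"moves": [0,0,-0.0006,0,0,-0.14,-0.4,0,0,-0.0012,0,0,-0.28,-0.4,0,0,-0.0018,0,0,-0.42,-0.4,0,0,-0.0024,0,0,-0.57,-0.4,0,0,-0.003,0,0,-0.71,-0.4,0,0,-0.0036,0,0,-0.86,-0.4,0,0,-0.0042,0,0,-1,-0.4,0,0,-0.0042,0,0,-1,-0.4]}}

```text
time: 11.5
position: [0.5071, -0.3024, 0.1621]
tool_rot: [-2.409, 1.258, -0.497]
ft_force: [-5.5, 1.4, 0.5]
grip_width: 0.408
grip_force: 20.0
```

```bash
python3 st.py
```

```text
11.5 tip rel mm [  1.5  -1.4 -50.7] j [ 0.2   0.07  0.6   1.99 -0.64  0.96 -1.4 ] f tool [-4.   2.8 -2.8] m tool [-1.31 -1.09 -0.03] w 35.465357234330966 19.999187621288 tau7 0.2742059715092182
axis err 0.08
```

>>> {"fn": "jog_arm", "kwargs": {"moves": [0,0,-0.0006,0,0,-0.14,-0.4,0,0,-0.0012,0,0,-0.28,-0.4,0,0,-0.0018,0,0,-0.42,-0.4,0,0,-0.0024,0,0,-0.57,-0.4,0,0,-0.003,0,0,-0.71,-0.4,0,0,-0.0036,0,0,-0.86,-0.4,0,0,-0.0042,0,0,-1,-0.4,0,0,-0.0042,0,0,-1,-0.4]}}

```text
time: 12.5
position: [0.5061, -0.3036, 0.163]
tool_rot: [-2.898, -0.121, -0.741]
ft_force: [-6.6, -1.1, -0.2]
grip_width: 0.408
grip_force: 20.0
```

>>> {"fn": "jog_arm", "kwargs": {"moves": [0,0,-0.0006,0,0,-0.14,-0.4,0,0,-0.0012,0,0,-0.28,-0.4,0,0,-0.0018,0,0,-0.42,-0.4,0,0,-0.0024,0,0,-0.57,-0.4,0,0,-0.003,0,0,-0.71,-0.4,0,0,-0.0036,0,0,-0.86,-0.4,0,0,-0.0042,0,0,-1,-0.4,0,0,-0.0042,0,0,-1,-0.4]}}

```text
time: 13.5
position: [0.506, -0.3048, 0.1644]
tool_rot: [2.471, 1.563, 0.759]
ft_force: [-5.2, -2.5, -1.9]
grip_width: 0.401
grip_force: 20.0
```

```bash
python3 st.py
```

```text
13.5 tip rel mm [  2.    1.1 -47.9] j [ 0.28  0.07  0.52  1.98 -0.63  0.96  0.68] f tool [-4.6 -3.8 -1.2] m tool [ 1.16 -1.61 -0.16] w 34.84964022661997 19.9993994878605 tau7 0.295229684561491
axis err 0.23
```

>>> {"fn": "jog_arm", "kwargs": {"moves": [0,0,-0.0006,0,0,-0.14,-0.4,0,0,-0.0012,0,0,-0.28,-0.4,0,0,-0.0018,0,0,-0.42,-0.4,0,0,-0.0024,0,0,-0.57,-0.4,0,0,-0.003,0,0,-0.71,-0.4,0,0,-0.0036,0,0,-0.86,-0.4,0,0,-0.0042,0,0,-1,-0.4,0,0,-0.0042,0,0,-1,-0.4]}}

```text
time: 14.5
position: [0.5064, -0.3049, 0.166]
tool_rot: [1.272, 2.418, 0.53]
ft_force: [-2.4, -5.2, -2.4]
grip_width: 0.404
grip_force: 20.0
```

>>> {"fn": "jog_arm", "kwargs": {"moves": [0,0,-0.0005,0,0,-0.1,-0.4,0,0,-0.001,0,0,-0.2,-0.4,0,0,-0.0015,0,0,-0.3,-0.4,0,0,-0.002,0,0,-0.4,-0.4,0,0,-0.0025,0,0,-0.5,-0.4,0,0,-0.003,0,0,-0.6,-0.4,0,0,-0.003,0,0,-0.7,-0.4,0,0,-0.003,0,0,-0.7,-0.4]}}

```text
time: 15.5
position: [0.5055, -0.3038, 0.166]
tool_rot: [0.313, 2.636, 0.309]
ft_force: [-3.0, -3.9, -4.0]
grip_width: 0.407
grip_force: 20.0
```

```bash
python3 st.py
```

```text
15.5 tip rel mm [ -1.4   0.6 -46.4] j [ 0.34  0.06  0.46  1.98 -0.62  0.96  2.45] f tool [ 3.3 -5.3  1.4] m tool [1.47 1.37 0.29] w 35.38485618658534 19.999672290869057 tau7 0.6073615327477455
axis err 0.11
```

>>> {"fn": "jog_arm", "kwargs": {"moves": [0,0,0,0,0,-0.05,-0.4,0,0,0,0,0,-0.1,-0.4,0,0,0,0,0,-0.15,-0.4,0,0,0,0,0,-0.15,-0.4,0,0,0,0,0,-0.15,0.1,0,0,0,0,0,-0.15,0.1,0,0,0,0,0,-0.15,0.1,0,0,0,0,0,-0.15,0.1]}}

```text
time: 16.5
position: [0.5072, -0.3028, 0.1676]
tool_rot: [0.096, 2.638, 0.256]
ft_force: [-0.4, 0.0, 0.4]
grip_width: 0.55
grip_force: 0.0
```

```bash
python3 st.py
```

```text
16.5 tip rel mm [  0.4  -0.9 -46. ] j [ 0.34  0.06  0.45  1.98 -0.62  0.96  2.61] f tool [ 0.2  0.1 -0.6] m tool [ 0.22  0.56 -0.02] w 47.853385826144404 0.0 tau7 -0.0015194539446383715
axis err 0.11
```

>>> {"fn": "jog_arm", "kwargs": {"moves": [0,0,0,0,0,1,0.1,0,0,0,0,0,1,0.1,0,0,0,0,0,1,0.1,0,0,0,0,0,1,0.1,0,0,0,0,0,1,0.1,0,0,0,0,0,1,0.1,0,0,0,0,0,1,0.1,0,0,0,0,0,1,0.1]}}

```text
time: 17.5
position: [0.5067, -0.3032, 0.1671]
tool_rot: [1.462, 2.335, 0.575]
ft_force: [0.2, 0.1, -0.5]
grip_width: 0.55
grip_force: 0.0
```

```bash
python3 st.py
```

```text
17.5 tip rel mm [ -0.5  -0.1 -46.1] j [ 0.31  0.06  0.49  1.98 -0.62  0.96  1.57] f tool [ 0.1 -0.   0.5] m tool [ 0.68  0.   -0.01] w 47.870550468952324 0.0 tau7 -0.03691144986078143
axis err 0.09
```

Grip again and turn a little to test the stop.

>>> {"fn": "jog_arm", "kwargs": {"moves": [0,0,0,0,0,0,-0.4,0,0,0,0,0,0,-0.4,0,0,0,0,0,0,-0.4,0,0,0,0,0,-0.05,-0.4,0,0,0,0,0,-0.1,-0.4,0,0,0,0,0,-0.15,-0.4,0,0,0,0,0,-0.2,-0.4,0,0,0,0,0,-0.2,-0.4], "newtons": 25}}

```text
time: 18.5
position: [0.5046, -0.3023, 0.1656]
tool_rot: [1.201, 2.451, 0.52]
ft_force: [-6.9, 1.3, 0.7]
grip_width: 0.402
grip_force: 25.0
```

```bash
python3 st.py
```

```text
18.5 tip rel mm [ -2.4   1.3 -46.6] j [ 0.31  0.06  0.48  1.98 -0.62  0.96  1.78] f tool [ 4.9 -3.6 -3.6] m tool [1.45 1.2  0.06] w 34.9816567251309 24.99960646033287 tau7 0.17419983632862568
axis err 0.17
```

>>> {"fn": "jog_arm", "kwargs": {"moves": [0,0,0,0,0,-0.05,-0.4,0,0,0,0,0,-0.1,-0.4,0,0,0,0,0,-0.15,-0.4,0,0,0,0,0,-0.2,-0.4,0,0,0,0,0,-0.25,-0.4,0,0,0,0,0,-0.3,-0.4,0,0,0,0,0,-0.35,-0.4,0,0,0,0,0,-0.35,-0.4]}}

```text
time: 19.5
position: [0.5054, -0.3037, 0.1658]
tool_rot: [0.725, 2.583, 0.409]
ft_force: [-3.5, -2.8, -3.6]
grip_width: 0.403
grip_force: 25.0
```

```bash
python3 st.py
```

```text
19.5 tip rel mm [ -1.4   1.  -46.5] j [ 0.33  0.06  0.47  1.98 -0.62  0.96  2.14] f tool [ 2.3 -5.1  1. ] m tool [1.46 0.94 0.28] w 35.052661380813774 24.999728836119175 tau7 0.4751192405819893
axis err 0.1
```

>>> {"fn": "jog_arm", "kwargs": {"moves": [0,0,0,0,0,-0.05,-0.4,0,0,0,0,0,-0.1,-0.4,0,0,0,0,0,-0.15,-0.4,0,0,0,0,0,-0.2,-0.4,0,0,0,0,0,-0.25,-0.4,0,0,0,0,0,-0.3,-0.4,0,0,0,0,0,-0.35,-0.4,0,0,0,0,0,-0.4,-0.4]}}

```text
time: 20.5
position: [0.5061, -0.304, 0.1663]
tool_rot: [0.168, 2.64, 0.272]
ft_force: [-0.6, -3.6, -4.0]
grip_width: 0.403
grip_force: 25.0
```

```bash
python3 st.py
```

```text
20.5 tip rel mm [ -0.9   0.5 -46.4] j [ 0.34  0.06  0.46  1.98 -0.62  0.96  2.56] f tool [ 1.7 -4.5  2.6] m tool [1.03 1.08 0.38] w 35.01946725168056 25.000348705798388 tau7 -0.13591893017292023
axis err 0.14
```

>>> {"fn": "jog_arm", "kwargs": {"moves": [0,0,0,0,0,0,0.1,0,0,0,0,0,0,0.1,0,0,0,0,0,1,0.1,0,0,0,0,0,1,0.1,0,0,0,0,0,1,0.1,0,0,0,0,0,1,0.1,0,0,0,0,0,1,0.1,0,0,0,0,0,1,0.1]}}

```text
time: 21.5
position: [0.5075, -0.3027, 0.1679]
tool_rot: [1.534, 2.298, 0.592]
ft_force: [-0.6, 0.6, 0.1]
grip_width: 0.551
grip_force: 0.0
```

>>> {"fn": "jog_arm", "kwargs": {"moves": [0,0,0,0,0,0.6,0.1,0,0,0,0,0,0.6,0.1,0,0,0,0,0,0.6,0.1,0,0,0,0,0,0.6,0.1,0,0,0,0,0,0.6,0.1,0,0,0,0,0,0.6,-0.4,0,0,0,0,0,0.6,-0.4,0,0,0,0,0,0.6,-0.4]}}

```text
time: 22.5
position: [0.5058, -0.3028, 0.1666]
tool_rot: [2.257, 1.79, 0.729]
ft_force: [-4.1, 1.4, 1.8]
grip_width: 0.405
grip_force: 25.0
```

```bash
python3 st.py
```

```text
22.5 tip rel mm [ -0.5   1.3 -46.2] j [ 0.28  0.06  0.51  1.98 -0.62  0.96  0.89] f tool [ 1.1 -3.2 -3.3] m tool [ 1.31 -0.09 -0.  ] w 35.24391951448949 24.99938042834401 tau7 -0.048926338786259294
axis err 0.02
```

>>> {"fn": "jog_arm", "kwargs": {"moves": [0,0,0,0,0,-0.05,-0.4,0,0,0,0,0,-0.1,-0.4,0,0,0,0,0,-0.15,-0.4,0,0,0,0,0,-0.2,-0.4,0,0,0,0,0,-0.25,-0.4,0,0,0,0,0,-0.3,-0.4,0,0,0,0,0,-0.35,-0.4,0,0,0,0,0,-0.4,-0.4], "newtons": 30}}

```text
time: 23.5
position: [0.5054, -0.302, 0.1661]
tool_rot: [1.785, 2.159, 0.643]
ft_force: [-5.8, 3.7, 0.6]
grip_width: 0.404
grip_force: 30.0
```

```bash
python3 st.py
```

```text
23.5 tip rel mm [ -1.7   1.4 -46.6] j [ 0.3   0.06  0.5   1.98 -0.62  0.96  1.31] f tool [ 4.8 -4.2 -2.6] m tool [1.41 0.66 0.71] w 35.144298369134766 29.99909612350166 tau7 0.24272345937788486
axis err 0.12
```

>>> {"fn": "jog_arm", "kwargs": {"moves": [0,0,0,0,0,-0.08,-0.4,0,0,0,0,0,-0.16,-0.4,0,0,0,0,0,-0.24,-0.4,0,0,0,0,0,-0.32,-0.4,0,0,0,0,0,-0.4,-0.4,0,0,0,0,0,-0.48,-0.4,0,0,0,0,0,-0.56,-0.4,0,0,0,0,0,-0.64,-0.4]}}

```text
time: 24.5
position: [0.5055, -0.3036, 0.1657]
tool_rot: [0.941, 2.532, 0.459]
ft_force: [-1.7, -1.0, -4.4]
grip_width: 0.4
grip_force: 30.0
```

```bash
python3 st.py
```

```text
24.5 tip rel mm [ -1.2   1.2 -46.7] j [ 0.32  0.06  0.48  1.98 -0.62  0.96  1.98] f tool [ 1.6 -3.5  2.8] m tool [1.14 0.59 0.3 ] w 34.831757945054385 30.00024139881134 tau7 -0.44107248075306416
axis err 0.1
```

The torque shows stick-slip against the stop, so I'll release, back off along the axis and check the image.

>>> {"fn": "jog_arm", "kwargs": {"moves": [0,0,0,0,0,-0.64,0.4,0,0,0,0,0,-0.64,0.4,0,0,0,0,0,-0.64,0.4,0,0,-0.06,0,0,-0.64,0.4,0,0,-0.12,0,0,-0.64,0.4,0,0,-0.18,0,0,-0.64,0.4,0,0,-0.25,0,0,-0.64,0.4,0,0,-0.32,0,0,-0.64,0.4]}}

```text
time: 25.5
position: [0.4605, -0.3194, 0.2517]
tool_rot: [0.057, 2.638, 0.244]
ft_force: [-0.3, -0.1, -0.7]
grip_width: 0.7
grip_force: 0.0
```

>>> {"fn": "jog_arm", "kwargs": {"moves": [0,0,-0.06,0,0,1,-1,0,0,-0.06,0,0,1,-1,0,0,-0.06,0,0,1,-1,0,0,-0.06,0,0,1,-1,0,0,-0.06,0,0,1,-1,0,0,-0.06,0,0,1,-1,0,0,-0.06,0,0,1,-1,0,0,-0.06,0,0,1,-1], "newtons": 20}}

```text
time: 26.5
position: [0.4525, -0.3221, 0.2662]
tool_rot: [1.423, 2.353, 0.567]
ft_force: [-0.3, 0.9, -0.5]
grip_width: 0.006
grip_force: 0.0
```

```bash
python3 st.py; python3 - <<'E'
from bench import ctrl
from h import *
s=ctrl.get_state();p=s["position"]
S=ctrl.get_image("side");T=ctrl.get_image("top")
print(px(S,p),px(T,p))
f=lambda x:cv2.resize(x[:,:,::-1],(400,400),interpolation=cv2.INTER_CUBIC)
cv2.imwrite("pics/c4.png",np.hstack([f(S["pixels"][200:260,340:400]),f(T["pixels"][190:250,390:450])]))
E
```

```text
26.5 tip rel mm [-0.3 -0.  68.4] j [ 0.42 -0.08  0.45  1.9  -0.5   1.16  1.52] f tool [ 1.  -0.   0.4] m tool [ 0.57  0.08 -0.  ] w 0.5509683631160992 0.0 tau7 -0.040683484403416514
axis err 0.13
(np.float64(363.90696016221), np.float64(219.4114818684451)) (np.float64(431.6706297011038), np.float64(236.18466723890361))
```

View pics/c4.png

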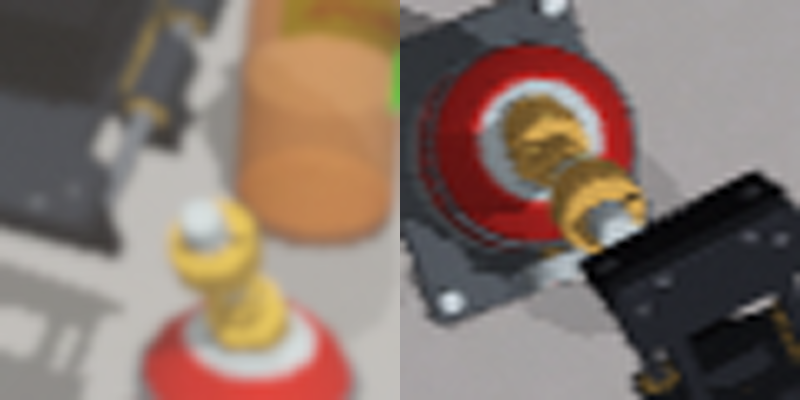

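The side view shows the raised nut with a clear gap above the seat and the stem tip at about (370,233). The tip is still visible ahead of the closed fingers in the top view. Next is the press.

```bash
python3 - <<'E'
from bench import ctrl
from h import *
s=ctrl.get_state();p=s["position"];r=R.from_rotvec(s["tool_rot"])
print(r.inv().apply(TIP+[-.0016,0.0003,-.0009]-p)/.3)
E
```

```text
[ 0.0021914  -0.00508434  0.22739498]
```

>>> {"fn": "jog_arm", "kwargs": {"moves": [0.002,-0.005,0.05,0,0,0,-1,0.002,-0.005,0.1,0,0,0,-1,0.002,-0.005,0.15,0,0,0,-1,0.002,-0.005,0.18,0,0,0,-1,0.002,-0.005,0.2,0,0,0,-1,0.002,-0.005,0.21,0,0,0,-1,0.002,-0.005,0.22,0,0,0,-1,0.002,-0.005,0.23,0,0,0,-1]}}

```text
time: 27.6
position: [0.4838, -0.3112, 0.206]
tool_rot: [1.425, 2.352, 0.567]
ft_force: [-4.8, 0.3, 5.4]
grip_width: 0.008
grip_force: 3.1
```

```bash
python3 st.py
```

```text
27.6 tip rel mm [-0.6  1.4 -0.3] j [ 0.4   0.    0.43  1.95 -0.56  1.03  1.56] f tool [ 2.  -0.8 -6.9] m tool [ 0.71  0.54 -0.05] w 0.6695459805948163 3.1347075472571717 tau7 -0.05343366181477904
axis err 0.14
```

>>> {"fn": "jog_arm", "kwargs": {"moves": [0,0,0.003,0,0,0,-1,0,0,0.006,0,0,0,-1,0,0,0.009,0,0,0,-1,0,0,0.012,0,0,0,-1,0,0,0.015,0,0,0,-1,0,0,0.018,0,0,0,-1,0,0,0.018,0,0,0,-1,0,0,0.018,0,0,0,-1]}}

```text
time: 28.6
position: [0.4854, -0.3109, 0.2033]
tool_rot: [1.425, 2.351, 0.568]
ft_force: [-13.5, 2.7, 15.5]
grip_width: 0.001
grip_force: 9.7
```

```bash
python3 st.py
```

```text
28.6 tip rel mm [-0.4  1.4 -3.4] j [ 0.39  0.    0.43  1.96 -0.57  1.03  1.57] f tool [  7.3  -1.4 -19.4] m tool [ 1.03  1.74 -0.02] w 0.12256836980298118 9.748338982243467 tau7 -0.03403942915610969
axis err 0.19
```

>>> {"fn": "jog_arm", "kwargs": {"moves": [0,0,0.003,0,0,0,-1,0,0,0.006,0,0,0,-1,0,0,0.006,0,0,0,-1,0,0,0.006,0,0,0,-1,0,0,0.006,0,0,0,-1,0,0,0.006,0,0,0,-1,0,0,0.006,0,0,0,-1,0,0,0.006,0,0,0,-1]}}

```text
time: 29.6
position: [0.4856, -0.311, 0.2032]
tool_rot: [1.424, 2.35, 0.57]
ft_force: [-20.4, 4.1, 24.2]
grip_width: 0.003
grip_force: 14.9
```

```bash
python3 st.py
```

```text
29.6 tip rel mm [-0.3  1.4 -3.6] j [ 0.39  0.01  0.43  1.96 -0.57  1.03  1.57] f tool [ 10.9  -1.8 -29.9] m tool [ 1.2   2.61 -0.05] w 0.2379097288029217 14.90354497341741 tau7 -0.03303726785816252
axis err 0.22
```

>>> {"fn": "jog_arm", "kwargs": {"moves": [0,0,0,0,0,0,-1,0,0,0,0,0,0,-1,0,0,0,0,0,0,-1,0,0,0,0,0,0,-1,0,0,0,0,0,0,-1,0,0,0,0,0,0,-1,0,0,0,0,0,0,-1,0,0,0,0,0,0,-1]}}

```text
time: 30.6
position: [0.4856, -0.3109, 0.2032]
tool_rot: [1.424, 2.35, 0.57]
ft_force: [-20.6, 3.9, 23.4]
grip_width: 0.004
grip_force: 14.9
```

```bash
python3 st.py
```

```text
30.6 tip rel mm [-0.3  1.4 -3.6] j [ 0.39  0.01  0.43  1.96 -0.57  1.03  1.57] f tool [ 10.9  -2.4 -29.4] m tool [ 1.18  2.6  -0.02] w 0.3801768198968159 14.903655007178713 tau7 -0.03304834594018757
axis err 0.22
```

>>> {"fn": "jog_arm", "kwargs": {"moves": [0,0,-0.01,0,0,0,-1,0,0,-0.02,0,0,0,-1,0,0,-0.024,0,0,0,-1,0,0,-0.03,0,0,0,-1,0,0,-0.03,0,0,0,-1,0,0,-0.03,0,0,0,-1,0,0,-0.03,0,0,0,-1,0,0,-0.03,0,0,0,-1]}}

```text
time: 31.6
position: [0.4832, -0.3113, 0.2069]
tool_rot: [1.425, 2.352, 0.567]
ft_force: [-1.8, -1.5, 4.2]
grip_width: 0.006
grip_force: 2.6
```

```bash
python3 st.py
```

```text
31.6 tip rel mm [-0.7  1.4  0.8] j [ 0.4  -0.    0.43  1.95 -0.56  1.04  1.56] f tool [-0.9  0.1 -4.7] m tool [ 0.64  0.11 -0.02] w 0.5096036196104586 2.5844636017659184 tau7 -0.03505260217934847
axis err 0.13
```

>>> {"fn": "jog_arm", "kwargs": {"moves": [0,0,-0.003,0,0,0,-1,0,0,-0.003,0,0,0,-1,0,0,-0.003,0,0,0,-1,0,0,-0.003,0,0,0,-1,0,0,-0.003,0,0,0,-1,0,0,-0.003,0,0,0,-1,0,0,-0.003,0,0,0,-1,0,0,-0.003,0,0,0,-1]}}

```text
time: 32.6
position: [0.4827, -0.3114, 0.2077]
tool_rot: [1.425, 2.352, 0.567]
ft_force: [-1.0, -1.5, 3.7]
grip_width: 0.004
grip_force: 2.1
```

```bash
python3 st.py
```

```text
32.6 tip rel mm [-0.8  1.5  1.7] j [ 0.4  -0.    0.43  1.95 -0.56  1.04  1.56] f tool [-1.1  0.4 -3.9] m tool [ 0.52 -0.34 -0.12] w 0.3150121993113938 2.1310109253874465 tau7 -0.03550267196260393
axis err 0.12
```

>>> {"fn": "jog_arm", "kwargs": {"moves": [0,0,-0.002,0,0,0,-1,0,0,-0.002,0,0,0,-1,0,0,-0.002,0,0,0,-1,0,0,-0.002,0,0,0,-1,0,0,-0.002,0,0,0,-1,0,0,-0.002,0,0,0,-1,0,0,-0.002,0,0,0,-1,0,0,-0.002,0,0,0,-1]}}

```text
time: 33.6
position: [0.4824, -0.3114, 0.2081]
tool_rot: [1.425, 2.352, 0.567]
ft_force: [0.7, -3.6, 3.5]
grip_width: 0.005
grip_force: 1.8
```

```bash
python3 st.py
```

```text
33.6 tip rel mm [-0.9  1.5  2.2] j [ 0.4  -0.    0.43  1.95 -0.56  1.04  1.56] f tool [-3.8  0.8 -3.3] m tool [ 0.45 -0.67 -0.02] w 0.46773882725880284 1.84545257947061 tau7 -0.035756846191361547
axis err 0.11
```

>>> {"fn": "jog_arm", "kwargs": {"moves": [0,0,-0.002,0,0,0,-1,0,0,-0.002,0,0,0,-1,0,0,-0.002,0,0,0,-1,0,0,-0.002,0,0,0,-1,0,0,-0.002,0,0,0,-1,0,0,-0.002,0,0,0,-1,0,0,-0.002,0,0,0,-1,0,0,-0.002,0,0,0,-1]}}

```text
time: 34.6
position: [0.482, -0.3112, 0.2085]
tool_rot: [1.425, 2.353, 0.568]
ft_force: [-1.0, -2.3, 2.6]
grip_width: 0.007
grip_force: 1.6
```

```bash
python3 st.py
```

```text
34.6 tip rel mm [-1.3  1.6  2.7] j [ 0.4  -0.    0.43  1.95 -0.56  1.04  1.56] f tool [-1.8 -0.4 -3.1] m tool [ 0.56 -0.26 -0.02] w 0.5916774991566166 1.6376730624708102 tau7 -0.0355691893491894
axis err 0.07
```

The stem travelled at least 6 mm, so the press was full. I'll retreat.

>>> {"fn": "jog_arm", "kwargs": {"moves": [0,0,-0.02,0,0,0,-1,0,0,-0.08,0,0,0,-1,0,0,-0.15,0,0,0,-1,0,0,-0.25,0,0,0,-1,0,0,-0.35,0,0,0,-1,0,0,-0.4,0,0,0,-1,0,0,-0.4,0,0,0,-1,0,0,-0.4,0,0,0,-1]}}

```text
time: 35.6
position: [0.4253, -0.3301, 0.3113]
tool_rot: [1.425, 2.355, 0.568]
ft_force: [0.2, -0.3, 0.5]
grip_width: 0.005
grip_force: 0.0
```

```bash
python3 st.py; python3 - <<'E'
from bench import ctrl
from h import *
S=ctrl.get_image("side");T=ctrl.get_image("top")
f=lambda x:cv2.resize(x[:,:,::-1],(400,400),interpolation=cv2.INTER_CUBIC)
cv2.imwrite("pics/c5.png",np.hstack([f(S["pixels"][200:260,340:400]),f(T["pixels"][120:290,300:470])]))
E
```

```text
35.6 tip rel mm [ -2.1   1.8 121.6] j [ 0.44 -0.12  0.46  1.84 -0.46  1.26  1.5 ] f tool [-0.3  0.3 -0.4] m tool [ 0.64  0.09 -0.04] w 0.435707696141395 0.0 tau7 -0.035728770308196545
axis err 0.03
```

View pics/c5.png

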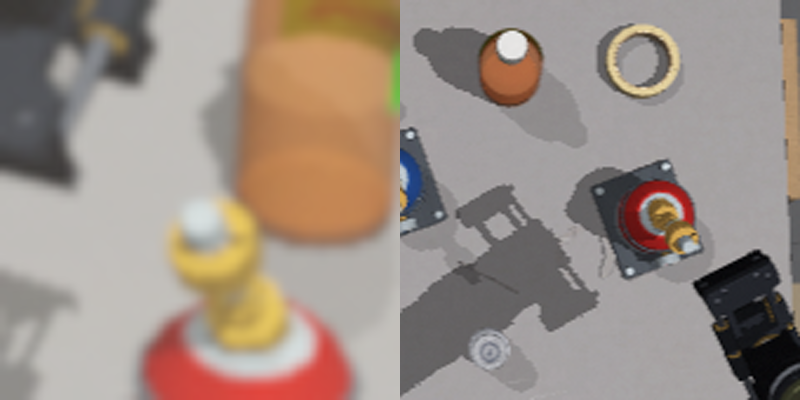

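The nut is still raised and the stem is back up at side pixel (370,233). The bottles in the crop have not moved, and the gripper is clear.

```bash
python3 -c "
from bench import ctrl
print(ctrl.close_job())"
```

```text
the job is handed in; nothing more can be done
None
```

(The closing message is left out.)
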